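# Snap the coffee box lid shut, section by section

### The job

The lid of the white coffee box has only been laid on: the four hinged sections of its rim, one along each side, still stand up a little. Press each of the four sections down until it clicks shut and lies flush with the lid. Leave the box standing where it is, neither lifted nor shoved along, and do not disturb the things around it.

Things in the scene. Friction and masses are not known exactly. Their poses are not given: they have to be found in the camera images.
- coffee_box: the white plastic coffee box, 160 x 120 x 90 mm, with a grey clip-on lid (166 x 126 mm outside) laid on it; loose on the shelf, about 0.65 kg, told by its four-sided lid. Origin at the centre of its underside; x along its length, y along its width, z up
- lid_centre (a point): centre of the flat top of the lid, 96 mm above the box's origin. The lid panel and the four lid corners are fixed to the box. Between the corners the rim is cut into four stiff sections, one along each side, each 24 mm wide and hinged to the panel along its inner edge
- snap_near (a joint): rim section on the box's -x side (short side, 75 mm long), rad. 0: unlatched, sloping up at 0.30 rad, outer edge 7 mm above the lid. 0.30: clicked shut, flush. Over-centre snap: about 10 N straight down on its thumb pad starts it; let go before half travel it springs back up, past that it snaps shut and stays
- snap_near_pad (a point): top centre of the raised thumb pad (36 x 9 mm, 2 mm proud) in the middle of the -x section, 16 mm out from its hinge line; moves with the section. When shut it lies 98 mm above the box's origin, 75 mm from its centre along x
- snap_far (a joint): rim section on the box's +x side (short side, 75 mm long), rad. 0: unlatched, sloping up at 0.30 rad, outer edge 7 mm above the lid. 0.30: clicked shut, flush. Over-centre snap: about 10 N straight down on its thumb pad starts it; let go before half travel it springs back up, past that it snaps shut and stays
- snap_far_pad (a point): top centre of the raised thumb pad (36 x 9 mm, 2 mm proud) in the middle of the +x section, 16 mm out from its hinge line; moves with the section. When shut it lies 98 mm above the box's origin, 75 mm from its centre along x
- snap_left (a joint): rim section on the box's +y side (long side, 115 mm long), rad. 0: unlatched, sloping up at 0.30 rad, outer edge 7 mm above the lid. 0.30: clicked shut, flush. Over-centre snap: about 10 N straight down on its thumb pad starts it; let go before half travel it springs back up, past that it snaps shut and stays
- snap_left_pad (a point): top centre of the raised thumb pad (36 x 9 mm, 2 mm proud) in the middle of the +y section, 16 mm out from its hinge line; moves with the section. When shut it lies 98 mm above the box's origin, 55 mm from its centre along y
- snap_right (a joint): rim section on the box's -y side (long side, 115 mm long), rad. 0: unlatched, sloping up at 0.30 rad, outer edge 7 mm above the lid. 0.30: clicked shut, flush. Over-centre snap: about 10 N straight down on its thumb pad starts it; let go before half travel it springs back up, past that it snaps shut and stays
- snap_right_pad (a point): top centre of the raised thumb pad (36 x 9 mm, 2 mm proud) in the middle of the -y section, 16 mm out from its hinge line; moves with the section. When shut it lies 98 mm above the box's origin, 55 mm from its centre along y
- saucer_low: the lower of two stacked white espresso saucers, 116 mm across, 18 mm high, loose, near the box's +y side; origin under its centre
- saucer_top: the upper saucer, nested in the lower one, stack 24 mm high; origin under its centre
- milk_jug: glass milk jug, 82 mm across, 108 mm high, handle on its own -y side reaching 69 mm from its axis, loose, near the box's -y side; origin under its centre
- tamper: steel coffee tamper with wooden handle, 58 mm across, 85 mm high, loose, near the box's +x side; origin under its centre
- capsule: one aluminium coffee capsule standing on its flange, 37 mm across, 28 mm high, loose, near the box's -x side; origin under its centre
- descaler_kit: black plastic descaling kit box with a ribbed twist cap, 75 x 130 x 158 mm, loose, towards the left of the shelf; origin under its centre. (Fixed coffee equipment up to 310 mm high also stands along the back and the sides of the shelf, nowhere within 100 mm of the coffee box)
Not all that is in view belongs to the job. Leave any blue or green look-alike of the coffee_box alone.

How it is judged:
By the outcome, as a careful person would: the job done as asked, in the order asked, and still so for the second after the job is handed in, with the robot touching nothing.
It also fails if it takes over 45 s, if anything falls off the work surface, if the arm or the gripper's body presses on something with over 40 N, if the wrist force passes 120 N, or if a joint passes its speed limit or range.

### The arm

A 6-joint arm with a two-finger parallel gripper is mounted at the origin on the work surface. World frame = base frame: x ahead of the robot, y to its left, z up, the work surface at z = 0. Lengths are in m, angles in rad, forces in N, time in s.
With the tool pointing down it reaches from about 0.35 to 0.775 m from the base axis. Payload 7.3 kg.
Tool frame: the origin (TCP) lies on the centre line of the jaws, within the pads' length; the fingertips stand tip_reach ahead of it and the grasp point (between the pads) lies 6 mm ahead of it (tip_reach is the distance from the TCP to the fingertips, in m); x points along the fingers, y is the direction in which the jaws open and shut, and the axes are right-handed (so a half turn about x gives the same grasp; the last joint's range is limited). The gripper opens to 92 mm and grips with 3 to 60 N. Pads are 19 mm wide; open, the fingers measure 130 mm over their backs; the gripper's body (75 mm by 190 mm) begins 47 mm behind the grasp point.
Start: joints at [1.027, 0.342, 1.524, -0, 1.275, -0.146], TCP at [0.203, 0.484, 0.252] pointing down, gripper open.
Joint ranges: [-2.53, 2.53], [-0.77, 2.02], [0.04, 2.7], [-1, 4.14], [0.28, 2.66], [-3.11, 3.11]. Speed limits (rad/s): [2.57, 2.57, 3.14, 3.14, 3.14, 3.14].

### API

Orientations are given as [roll, pitch, yaw] about the fixed x, y, z axes, in that order (R = Rz(yaw) Ry(pitch) Rx(roll)).
In Python, from cell import observe, read_camera, get_calibration, hand_in, tip_reach gives the robot as it stands. The module is installed in compiled form; this text tells all that it offers.
- The arm moves only by the shell command python3 -m crank 'ROWS' [FORCE]. ROWS is JSON, a list of rows, each an object of numbers: "fingers": the opening, from -1 (shut) to 1 (fully open); "tx", "ty", "tz": the shift along the tool's x, y, z in units of 40 mm (1.0 is 40 mm); "roll": the turn about the tool's x in units of 10 degrees (1.0 is 10 degrees). In form: [{"fingers": .., "tx": .., "ty": .., "tz": .., "roll": ..}, ...]. A call has exactly 8 rows; each row is the pose to reach, as a shift and turn from the pose commanded when the call began, along the tool's axes at that moment; what a row does not reach only later rows make up. A row lasts 1/8 s, in which the tool goes at most 62.5 mm and 10.7 degrees, less where a joint would pass 70% of its speed; a pose out of reach is approached as far as the arm can. A call with a gripper value outside its range is refused whole. The fingers move at their own pace and stop on an object; FORCE is the grip in N (left out, the last holds). Time passes only in rows, so rows that repeat a pose let the fingers close, or fill a call up. It gives the time, the measured TCP pose, the force and the opening at its end, in the units of the state.
- observe(): the state, without advancing time (a new reading comes with each control period).
- read_camera(name): name is "scene" or "top" or "wrist"; returns (picture, depth): 480x640x3 uint8, red, green, blue; 480x640 float32, m along the optical axis (not along the pixel's ray), 0 where there is no reading.
- get_calibration(name): a dict with "vertical_fov" (degrees; the focal length in pixels is half the picture's height over the tangent of half this angle, whatever the lens; pixels are square), "cx", "cy" (the principal point, pixels), "dist_coeffs" ([k1, k2, p1, p2, k3] as OpenCV has them; the pictures are not rectified), "pose" (4x4, takes a point from camera to world coordinates); the wrist camera has in their place "T_tool_cam" (4x4, takes a point from camera to tool coordinates, whose origin is the TCP and whose axes are the tool frame's). Camera axes: x right, y down, z forward; pixel columns grow to the right and rows downward; lengths in m; the calibration is good to about 2 mm. A picture is of the moment at which its call begins: read the wrist's pose just before it. get_calibration takes no time and is no camera call.
- hand_in(): hands the job in, once; it reports no verdict.
The state is a dict: "time": time; "qpos": joint angles; "qvel": joint speeds; "joint_efforts": joint torques, N m; "tool_pos": TCP position; "tool_rot": TCP orientation; "contact_force": force on the tool from outside, world axes, zero at the start; "torque": the same for the moment, N m; "opening": finger opening in m.
Only numpy, scipy, OpenCV 4.12 (cv2) and the standard library are available. Lean on these libraries where they do the work, as an engineer would, in place of code of your own. Each camera call takes 0.05 s, during which the arm holds its last target. There are 200 camera calls.

## Working session

There is one attempt and no reset: what is moved stays moved. The work goes in short steps, Python scripts to look and compute and a shell command to move; the robot and the scene stay as the last step left them, time stands still between calls to the robot, and variables do not carry over. Pictures are saved under pics/ and viewed, about 8 in all and at most 12, crops included, and the job is handed in when it is done.

```bash
mkdir -p pics; cat > h.py <<'E'
import numpy as np, cv2
from cell import *
from scipy.spatial.transform import Rotation as R
def K(c):
    f=240/np.tan(np.radians(c["vertical_fov"])/2)
    return np.array([[f,0,c["cx"]],[0,f,c["cy"]],[0,0,1.]])
def snap(name):
    s=observe(); c=get_calibration(name); p,d=read_camera(name)
    if name=="wrist":
        T=np.eye(4);T[:3,:3]=R.from_euler('xyz',s["tool_rot"]).as_matrix();T[:3,3]=s["tool_pos"];T=T@c["T_tool_cam"]
    else: T=np.array(c["pose"])
    return p,d,c,T
def cloud(d,c,T):
    v,u=np.mgrid[0:480,0:640]
    n=cv2.undistortPoints(np.stack([u,v],-1).reshape(-1,1,2).astype(float),K(c),np.array(c["dist_coeffs"])).reshape(480,640,2)
    P=np.dstack([n*d[...,None],d])
    return P@np.array(T)[:3,:3].T+np.array(T)[:3,3]
E
python3 - <<'E'
from h import *
print(observe(), tip_reach if not callable(tip_reach) else tip_reach())
for n in ("scene","top"):
    p,d,c,T=snap(n); cv2.imwrite(f"pics/{n}.png",p[...,::-1]); np.savez(n,p=p,P=cloud(d,c,T),d=d); print(n,T[:3,3])
E
```

```text
{'time': 0.0, 'qpos': array([ 1.02700839e+00,  3.42701676e-01,  1.52502042e+00, -4.78168691e-06,
        1.27538636e+00, -1.45972645e-01]), 'qvel': array([ 0.00100103, -0.00171077,  0.00017013,  0.00085893, -0.00149917,
       -0.00087171]), 'joint_efforts': array([-1.27843330e-03, -4.31239164e+01, -2.44216543e+01,  7.17010559e-02,
        5.58729633e-02, -1.11379027e-04]), 'tool_pos': array([0.20316272, 0.48369782, 0.25105467]), 'tool_rot': array([-1.71375246,  1.56928052, -2.11156636]), 'contact_force': array([ 0.09742365,  0.92203321, -0.12937759]), 'torque': array([0.01588282, 0.08016806, 0.00441179]), 'opening': 0.0916646778144583} 0.025
scene [1.25220556 0.31768062 0.59245039]
top [0.25165157 0.07189904 1.41670814]
```

View pics/top.png

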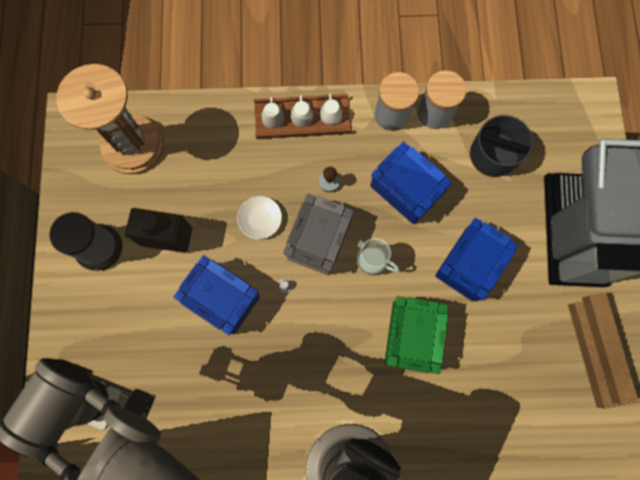

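View pics/scene.png

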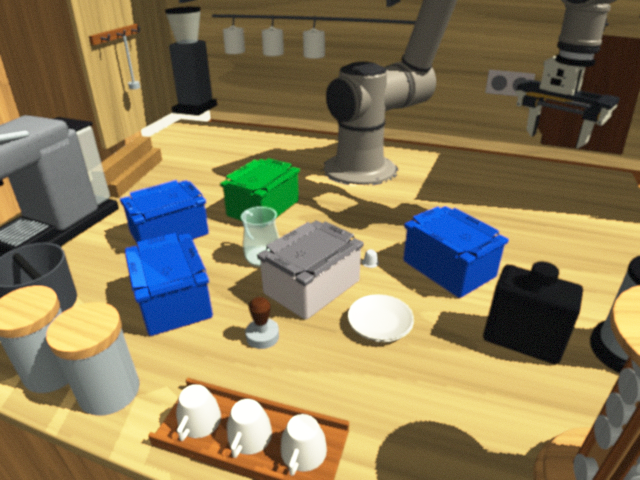

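Top view: the white box with the grey lid is at (320,233). The blue boxes (410,182), (478,258), (216,293) and the green one (417,335) are look-alikes. The grey one fits: saucers (260,217), tamper (330,180), jug (376,256) and capsule (287,285) stand around it. Next I measure it.

```bash
python3 - <<'E'
from h import *
z=np.load("top.npz");P=z["P"];p=z["p"]
m=np.zeros((480,640),bool);m[185:285,275:365]=1
sat=p.max(-1).astype(int)-p.min(-1)
m&=(P[...,2]>.085)&(P[...,2]<.115)&(P[...,0]>0)
n,l,st,ce=cv2.connectedComponentsWithStats(m.astype(np.uint8))
k=1+st[1:,4].argmax(); q=P[l==k]; print(st[1:],q.shape,np.percentile(q[:,2],[5,50,95]))
r=cv2.minAreaRect(q[:,:2].astype(np.float32)); print(r,cv2.boxPoints(r))
for nme,(a,b,c,d) in dict(sauc=(190,245,230,288),jug=(232,280,352,402),tamp=(160,195,315,345),caps=(275,295,278,296)).items():
    Q=P[a:b,c:d].reshape(-1,3);Q=Q[(Q[:,2]>.012)&(Q[:,2]<.12)];print(nme,Q.min(0),Q.max(0),np.median(Q,0))
cv2.imwrite("pics/c1.png",cv2.resize(p[160:310,220:420],None,fx=4,fy=4,interpolation=2)[...,::-1])
T=R.from_euler('xyz',observe()["tool_rot"]).as_matrix();print(T.round(2)); print(get_calibration("wrist"))
E
```

```text
[[ 283  194   71   78 3430]
 [ 358  241    7   22   69]] (3430, 3) [0.09135571 0.09695571 0.10369125]
((0.5703402757644653, 0.05640355870127678), (0.13014540076255798, 0.16897734999656677), 66.85865020751953) [[ 0.46707612  0.02977085]
 [ 0.6224572  -0.03663739]
 [ 0.6736044   0.08303627]
 [ 0.51822335  0.1494445 ]]
sauc [0.54314588 0.13302631 0.01201318] [0.69226796 0.27558049 0.10573823] [0.63703908 0.21095899 0.01702   ]
jug [ 0.46981773 -0.13906693  0.01202573] [ 0.54879811 -0.03920147  0.11509816] [ 0.50159366 -0.08333275  0.07465828]
tamp [ 0.69998561 -0.00539521  0.01229706] [0.75385186 0.04862473 0.09011317] [0.72424108 0.02253043 0.02385758]
caps [0.43932833 0.13185114 0.01237274] [0.46452056 0.15767348 0.03365271] [0.4515936  0.1441111  0.02401492]
[[-0.    0.39  0.92]
 [-0.    0.92 -0.39]
 [-1.   -0.   -0.  ]]
{'vertical_fov': 68.40366279915663, 'cx': 320.9780492596245, 'cy': 237.51147893625168, 'dist_coeffs': array([-0.05874397,  0.        ,  0.        ,  0.        ,  0.        ]), 'T_tool_cam': array([[ 3.26784086e-04, -3.07974356e-01,  9.51394602e-01,
        -1.34351137e-01],
       [ 9.99999947e-01,  1.04857226e-04, -3.09535845e-04,
         4.43304565e-04],
       [-4.43149590e-06,  9.51394653e-01,  3.07974374e-01,
        -8.42322685e-02],
       [ 0.00000000e+00,  0.00000000e+00,  0.00000000e+00,
         1.00000000e+00]])}
```

View pics/c1.png

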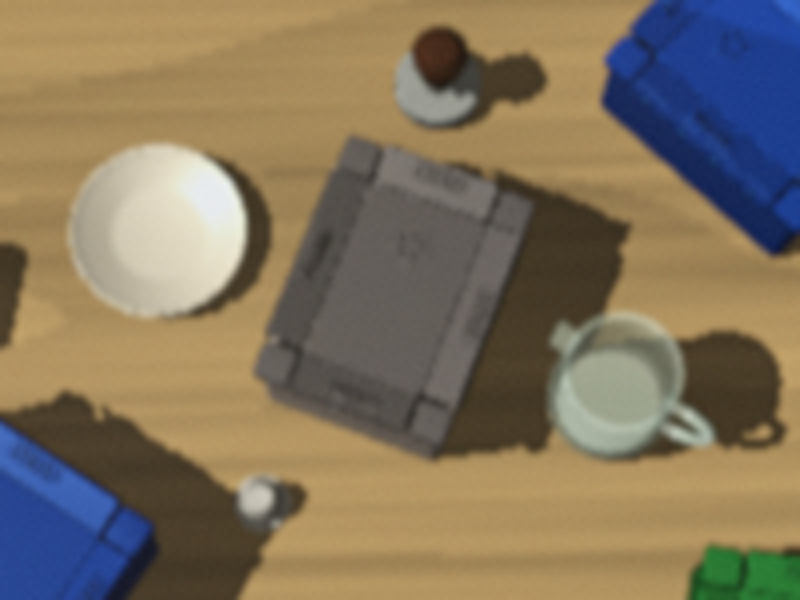

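The crop confirms it: grey-lidded white box, centre about (0.570, 0.056). The lid measures 169 x 130 mm against 166 x 126 nominal, with its top at z = 0.097. The box's x axis is at yaw -23°, so tool z is already close to box x and tool y to box y. I move above it with the fingers shut.

```bash
python3 -m crank '[{"fingers":-1,"ty":-0.8,"tz":1.3},{"fingers":-1,"ty":-1.5,"tz":2.8},{"fingers":-1,"ty":-2.2,"tz":4.2},{"fingers":-1,"ty":-2.9,"tz":5.6},{"fingers":-1,"ty":-3.6,"tz":7.0},{"fingers":-1,"ty":-4.3,"tz":8.4},{"fingers":-1,"ty":-5.0,"tz":9.8},{"fingers":-1,"ty":-5.6,"tz":11.2}]' 20
python3 -m crank '[{"fingers":-1,"ty":-0.3,"tz":0.7},{"fingers":-1,"ty":-0.67,"tz":1.4},{"fingers":-1,"ty":-0.67,"tz":1.4},{"fingers":-1,"ty":-0.67,"tz":1.4},{"fingers":-1,"ty":-0.67,"tz":1.4},{"fingers":-1,"ty":-0.67,"tz":1.4},{"fingers":-1,"ty":-0.67,"tz":1.4},{"fingers":-1,"ty":-0.67,"tz":1.4}]'
cat > m.py <<'E'
from h import *
import sys
s=observe();p,d,c,T=snap("wrist");P=cloud(d,c,T);np.savez("wrist",p=p,P=P)
cv2.imwrite(f"pics/{sys.argv[1]}.png",p[...,::-1])
A=R.from_euler('xyz',s["tool_rot"]).as_matrix();t=s["tool_pos"]
print(s["time"],t,s["tool_rot"],s["opening"],s["contact_force"]);print(A.round(3))
sat=p.max(-1).astype(int)-p.min(-1)
for nm,lo,hi in (("lid",.088,.112),):
    m=(np.hypot(P[...,0]-.57,P[...,1]-.056)<.115)&(P[...,2]>lo)&(P[...,2]<hi)&(sat<50)
    n,l,st,ce=cv2.connectedComponentsWithStats(m.astype(np.uint8));k=1+st[1:,4].argmax();q=P[l==k]
    print(st[k],np.percentile(q[:,2],[2,20,50,80,98]))
    r=cv2.minAreaRect(q[:,:2].astype(np.float32));print(r)
E
python3 m.py w1
```

```text
0.1 [0.20318531 0.48375406 0.25112949] [-1.71011651  1.56947319 -2.10787067] 0.09179924949008973 [-0.13510058 -0.98621251  0.13694292]
[[-0.001  0.387  0.922]
 [-0.001  0.922 -0.387]
 [-1.    -0.001 -0.   ]]invalid input at $[0]: expected keys fingers, tx, ty, tz, roll
invalid input at $[0]: expected keys fingers, tx, ty, tz, roll
Traceback (most recent call last):
  File "m.py", line 10, in <module>
    n,l,st,ce=cv2.connectedComponentsWithStats(m.astype(np.uint8));k=1+st[1:,4].argmax();q=P[l==k]
                                                                       ~~~~~~~~~~~~~~~^^
ValueError: attempt to get argmax of an empty sequence
```

View pics/w1.png

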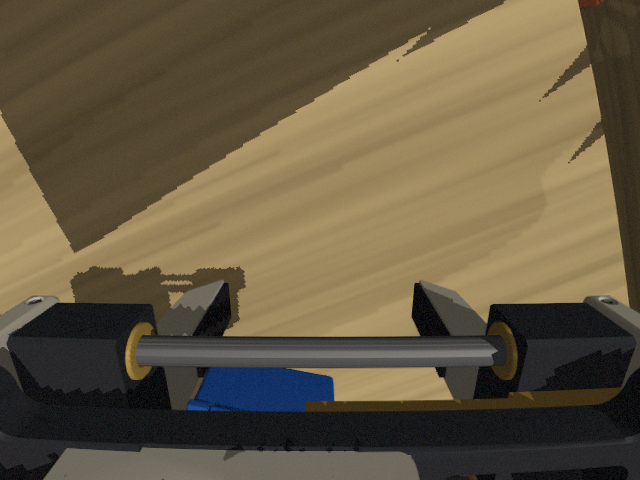

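The view shows the jaws and empty table, because the moves were refused: every key is needed in each row. I resend them, aiming 60 mm past the box so the jaws do not hide the lid.

```bash
python3 -m crank '[{"fingers":-1,"tx":-0.1,"ty":-0.6,"tz":1.4,"roll":0},{"fingers":-1,"tx":-0.2,"ty":-1.2,"tz":2.8,"roll":0},{"fingers":-1,"tx":-0.3,"ty":-1.8,"tz":4.2,"roll":0},{"fingers":-1,"tx":-0.4,"ty":-2.4,"tz":5.6,"roll":0},{"fingers":-1,"tx":-0.5,"ty":-3.0,"tz":7.0,"roll":0},{"fingers":-1,"tx":-0.5,"ty":-3.6,"tz":8.4,"roll":0},{"fingers":-1,"tx":-0.5,"ty":-4.2,"tz":9.8,"roll":0},{"fingers":-1,"tx":-0.5,"ty":-4.8,"tz":11.2,"roll":0}]' 20
python3 -m crank '[{"fingers":-1,"tx":0,"ty":-0.7,"tz":1.4,"roll":0},{"fingers":-1,"tx":0,"ty":-1.5,"tz":2.9,"roll":0},{"fingers":-1,"tx":0,"ty":-1.5,"tz":2.9,"roll":0},{"fingers":-1,"tx":0,"ty":-1.5,"tz":2.9,"roll":0},{"fingers":-1,"tx":0,"ty":-1.5,"tz":2.9,"roll":0},{"fingers":-1,"tx":0,"ty":-1.5,"tz":2.9,"roll":0},{"fingers":-1,"tx":0,"ty":-1.5,"tz":2.9,"roll":0},{"fingers":-1,"tx":0,"ty":-1.5,"tz":2.9,"roll":0}]'
python3 m.py w2
```

```text
time: 1.15
tool_pos: [0.5431, 0.1318, 0.2716]
tool_rot: [2.578, 1.571, 2.18]
contact_force: [0.5, 1.2, 0.0]
opening: 0.0161
time: 2.15
tool_pos: [0.6256, 0.0336, 0.2719]
tool_rot: [0.589, 1.57, 0.191]
contact_force: [-0.0, 0.4, 0.4]
opening: 0.0005
2.15 [0.62555575 0.03364469 0.27194296] [0.58852848 1.57049268 0.19136826] 0.000544666726146358 [-0.0008067   0.4450202   0.37030058]
[[ 0.     0.387  0.922]
 [ 0.     0.922 -0.387]
 [-1.     0.     0.   ]]
[  244    48   157   201 29251] [0.09540564 0.09699063 0.09806778 0.10174001 0.1048788 ]
((0.5714859366416931, 0.05784384533762932), (0.13004173338413239, 0.16698600351810455), 67.2043228149414)
```

View pics/w2.png

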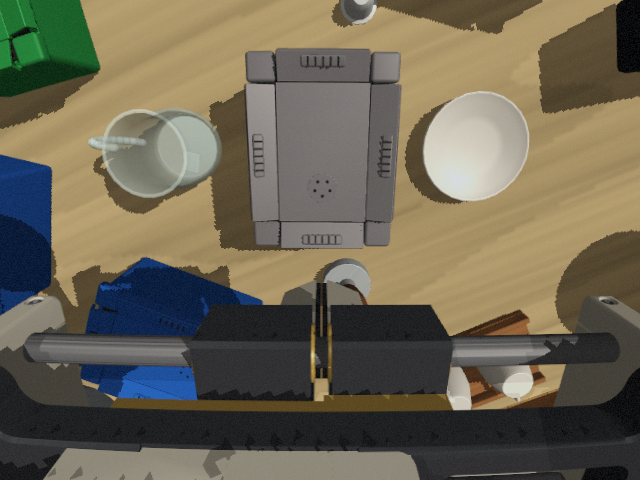

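The view shows the whole lid: pads near (322,61), far (322,239), left (385,157), right (258,155). It sits parallel to the tool, between the jug (160,150) and the saucers (475,145). Now I work out the shifts.

```bash
python3 - <<'E'
from h import *
P=np.load("wrist.npz")["P"];s=observe();A=R.from_euler('xyz',s["tool_rot"]).as_matrix()
for n,(u,v) in dict(near=(322,61),far=(322,239),left=(385,157),right=(258,155),mid=(322,140)).items():
    q=np.median(P[v-3:v+4,u-3:u+4].reshape(-1,3),0); print(n,q.round(4),"tool-frame mm",(A.T@(q-s["tool_pos"])*1000).round(1))
c=np.r_[.5715,.0578,.096];print("centre",A.T@(c-s["tool_pos"])*1000)
E
```

```text
near [0.5043 0.0858 0.1044] tool-frame mm [ 167.4    1.2 -132.1]
far [0.64   0.029  0.1041] tool-frame mm [167.8   1.4  14.9]
left [0.5935 0.1059 0.1038] tool-frame mm [168.   54.3 -57.7]
right [0.5506 0.0081 0.1041] tool-frame mm [167.8 -52.5 -59.3]
mid [0.5605 0.0623 0.0972] tool-frame mm [174.7   1.3 -71.2]
centre [175.86178772   1.45056952 -59.32385935]
```

Checks agree: pads sit ±74 and ±53 mm about the centre, lid at z ≈ 0.097, raised pads at 0.104. First the far section.

```bash
python3 -m crank '[{"fingers":-1,"tx":1,"ty":0.03,"tz":0.4,"roll":0},{"fingers":-1,"tx":2,"ty":0.03,"tz":0.4,"roll":0},{"fingers":-1,"tx":2.8,"ty":0.03,"tz":0.4,"roll":0},{"fingers":-1,"tx":3.3,"ty":0.03,"tz":0.4,"roll":0},{"fingers":-1,"tx":3.4,"ty":0.03,"tz":0.4,"roll":0},{"fingers":-1,"tx":3.5,"ty":0.03,"tz":0.4,"roll":0},{"fingers":-1,"tx":3.55,"ty":0.03,"tz":0.4,"roll":0},{"fingers":-1,"tx":3.6,"ty":0.03,"tz":0.4,"roll":0}]' 30
python3 -m crank '[{"fingers":-1,"tx":0.01,"ty":0,"tz":0,"roll":0},{"fingers":-1,"tx":0.02,"ty":0,"tz":0,"roll":0},{"fingers":-1,"tx":0.03,"ty":0,"tz":0,"roll":0},{"fingers":-1,"tx":0.04,"ty":0,"tz":0,"roll":0},{"fingers":-1,"tx":0.05,"ty":0,"tz":0,"roll":0},{"fingers":-1,"tx":0.06,"ty":0,"tz":0,"roll":0},{"fingers":-1,"tx":0.07,"ty":0,"tz":0,"roll":0},{"fingers":-1,"tx":0.08,"ty":0,"tz":0,"roll":0}]'
```

```text
time: 3.2
tool_pos: [0.6414, 0.0281, 0.1286]
tool_rot: [0.366, 1.569, -0.031]
contact_force: [-0.5, -0.4, 6.0]
opening: 0.0003
time: 4.2
tool_pos: [0.6405, 0.0283, 0.1242]
tool_rot: [-3.036, 1.57, 2.849]
contact_force: [1.0, -0.0, -0.6]
opening: 0.0001
```

It snapped: 6 N at first contact, then about 0 N with the tip at 99.2 mm. Next the right section, with fingers centred 57 mm out from the lid centre.

```bash
python3 -m crank '[{"fingers":-1,"tx":-0.8,"ty":0,"tz":0,"roll":0},{"fingers":-1,"tx":-0.8,"ty":-0.7,"tz":-0.9,"roll":0},{"fingers":-1,"tx":-0.8,"ty":-1.42,"tz":-1.88,"roll":0},{"fingers":-1,"tx":-0.8,"ty":-1.42,"tz":-1.88,"roll":0},{"fingers":-1,"tx":-0.4,"ty":-1.42,"tz":-1.88,"roll":0},{"fingers":-1,"tx":-0.25,"ty":-1.42,"tz":-1.88,"roll":0},{"fingers":-1,"tx":-0.15,"ty":-1.42,"tz":-1.88,"roll":0},{"fingers":-1,"tx":-0.08,"ty":-1.42,"tz":-1.88,"roll":0}]'
python3 -m crank '[{"fingers":-1,"tx":0.01,"ty":0,"tz":0,"roll":0},{"fingers":-1,"tx":0.02,"ty":0,"tz":0,"roll":0},{"fingers":-1,"tx":0.03,"ty":0,"tz":0,"roll":0},{"fingers":-1,"tx":0.04,"ty":0,"tz":0,"roll":0},{"fingers":-1,"tx":0.05,"ty":0,"tz":0,"roll":0},{"fingers":-1,"tx":0.06,"ty":0,"tz":0,"roll":0},{"fingers":-1,"tx":0.07,"ty":0,"tz":0,"roll":0},{"fingers":-1,"tx":0.08,"ty":0,"tz":0,"roll":0}]'
```

```text
time: 5.2
tool_pos: [0.55, 0.0048, 0.1278]
tool_rot: [-1.511, 1.57, -1.909]
contact_force: [-3.0, -1.5, 8.1]
opening: 0.0004
time: 6.2
tool_pos: [0.5496, 0.005, 0.1244]
tool_rot: [2.13, 1.571, 1.732]
contact_force: [-0.4, -0.1, 1.1]
opening: 0.0002
```

Snapped as well. Now the near section.

```bash
python3 -m crank '[{"fingers":-1,"tx":-0.8,"ty":0,"tz":0,"roll":0},{"fingers":-1,"tx":-0.8,"ty":0.7,"tz":-0.9,"roll":0},{"fingers":-1,"tx":-0.8,"ty":1.42,"tz":-1.87,"roll":0},{"fingers":-1,"tx":-0.8,"ty":1.42,"tz":-1.87,"roll":0},{"fingers":-1,"tx":-0.4,"ty":1.42,"tz":-1.87,"roll":0},{"fingers":-1,"tx":-0.25,"ty":1.42,"tz":-1.87,"roll":0},{"fingers":-1,"tx":-0.15,"ty":1.42,"tz":-1.87,"roll":0},{"fingers":-1,"tx":-0.08,"ty":1.42,"tz":-1.87,"roll":0}]'
python3 -m crank '[{"fingers":-1,"tx":0.01,"ty":0,"tz":0,"roll":0},{"fingers":-1,"tx":0.02,"ty":0,"tz":0,"roll":0},{"fingers":-1,"tx":0.03,"ty":0,"tz":0,"roll":0},{"fingers":-1,"tx":0.04,"ty":0,"tz":0,"roll":0},{"fingers":-1,"tx":0.05,"ty":0,"tz":0,"roll":0},{"fingers":-1,"tx":0.06,"ty":0,"tz":0,"roll":0},{"fingers":-1,"tx":0.07,"ty":0,"tz":0,"roll":0},{"fingers":-1,"tx":0.08,"ty":0,"tz":0,"roll":0}]'
```

```text
time: 7.2
tool_pos: [0.503, 0.0858, 0.128]
tool_rot: [0.24, 1.57, -0.158]
contact_force: [-4.3, 0.2, 9.6]
opening: 0.0002
time: 8.2
tool_pos: [0.5027, 0.0862, 0.1244]
tool_rot: [1.156, 1.571, 0.758]
contact_force: [-0.1, -0.4, -0.6]
opening: 0.0003
```

Snapped. Now the left section.

```bash
python3 -m crank '[{"fingers":-1,"tx":-0.8,"ty":0,"tz":0,"roll":0},{"fingers":-1,"tx":-0.8,"ty":0.7,"tz":0.9,"roll":0},{"fingers":-1,"tx":-0.8,"ty":1.4,"tz":1.88,"roll":0},{"fingers":-1,"tx":-0.8,"ty":1.4,"tz":1.88,"roll":0},{"fingers":-1,"tx":-0.4,"ty":1.4,"tz":1.88,"roll":0},{"fingers":-1,"tx":-0.25,"ty":1.4,"tz":1.88,"roll":0},{"fingers":-1,"tx":-0.15,"ty":1.4,"tz":1.88,"roll":0},{"fingers":-1,"tx":-0.08,"ty":1.4,"tz":1.88,"roll":0}]'
python3 -m crank '[{"fingers":-1,"tx":0.01,"ty":0,"tz":0,"roll":0},{"fingers":-1,"tx":0.02,"ty":0,"tz":0,"roll":0},{"fingers":-1,"tx":0.03,"ty":0,"tz":0,"roll":0},{"fingers":-1,"tx":0.04,"ty":0,"tz":0,"roll":0},{"fingers":-1,"tx":0.05,"ty":0,"tz":0,"roll":0},{"fingers":-1,"tx":0.06,"ty":0,"tz":0,"roll":0},{"fingers":-1,"tx":0.07,"ty":0,"tz":0,"roll":0},{"fingers":-1,"tx":0.08,"ty":0,"tz":0,"roll":0}]'
```

```text
time: 9.2
tool_pos: [0.5932, 0.1088, 0.1282]
tool_rot: [2.555, 1.57, 2.157]
contact_force: [-3.7, 1.0, 6.6]
opening: 0.0005
time: 10.2
tool_pos: [0.5937, 0.1086, 0.1243]
tool_rot: [-2.342, 1.571, -2.74]
contact_force: [0.2, 0.0, 0.7]
opening: 0.0001
```

Now I retreat to the viewing pose and check.

```bash
python3 -m crank '[{"fingers":-1,"tx":-1,"ty":0,"tz":0,"roll":0},{"fingers":-1,"tx":-2.2,"ty":0,"tz":0,"roll":0},{"fingers":-1,"tx":-3.3,"ty":-0.7,"tz":0.6,"roll":0},{"fingers":-1,"tx":-3.7,"ty":-1.42,"tz":1.48,"roll":0},{"fingers":-1,"tx":-3.7,"ty":-1.42,"tz":1.48,"roll":0},{"fingers":-1,"tx":-3.7,"ty":-1.42,"tz":1.48,"roll":0},{"fingers":-1,"tx":-3.7,"ty":-1.42,"tz":1.48,"roll":0},{"fingers":-1,"tx":-3.7,"ty":-1.42,"tz":1.48,"roll":0}]'
cp wrist.npz before.npz; python3 m.py w3; python3 - <<'E'
from h import *
P=np.load("wrist.npz")["P"]
for n,(u,v) in dict(near=(322,61),far=(322,239),left=(385,157),right=(258,155),mid=(322,140)).items():
    print(n,np.median(P[v-3:v+4,u-3:u+4].reshape(-1,3),0).round(4))
E
```

```text
time: 11.2
tool_pos: [0.6258, 0.0344, 0.2721]
tool_rot: [-3.016, 1.57, 2.87]
contact_force: [0.3, -0.3, -0.6]
opening: 0.0005
11.2 [0.62582457 0.03435293 0.27207582] [-3.01635496  1.56981913  2.87021283] 0.0005032762545048318 [ 0.31297162 -0.27820209 -0.5634229 ]
[[-0.001  0.386  0.922]
 [ 0.     0.922 -0.386]
 [-1.    -0.    -0.001]]
[  245    50   155   197 28307] [0.09529873 0.096662   0.09735307 0.09807964 0.09967342]
((0.57196044921875, 0.057726532220840454), (0.1266198605298996, 0.16658425331115723), 67.33312225341797)
near [0.5037 0.0867 0.0996]
far [0.6413 0.0291 0.0996]
left [0.5942 0.1073 0.0992]
right [0.5506 0.0078 0.0992]
mid [0.5606 0.063  0.0973]
```

View pics/w3.png

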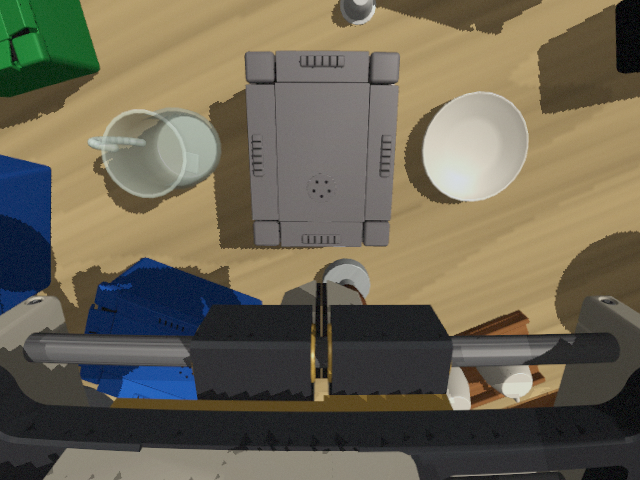

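All four pads (322,61), (322,239), (385,157), (258,155) now sit 2 mm above the lid. The rim is flush, and the box, jug and saucers are where they were. Handing in.

```bash
python3 -c "from cell import hand_in; print(hand_in())"
```

```text
the job is handed in; nothing more can be done
None
```

All four rim sections of the white coffee box are clicked shut, and I handed the job in at about 11 s of the 45 s. I pressed them one at a time with the closed fingertips, in the order far, right, near, left. Forces at the ends of the calls reached about 10 N at first contact and fell to about 0 N after each snap.

- **Flush:** the wrist camera's depth readings put all four pads 2 mm above the lid panel (0.099 m against 0.097 m). They stood about 7 mm above it before. The lid outline now measures 166.6 x 126.6 mm, against 166 x 126 mm nominal.
- **Box and neighbours:** the box's measured centre moved by about 0.5 mm, which is within measuring error. The jug, saucers, tamper and capsule look unchanged by eye in the last picture, though the gripper hides part of the tamper.
- **Robot at hand-in:** the arm stood well clear above the box, touching nothing.
- **Failed step:** my first two move commands were refused for missing keys, with no motion. No check disagreed.

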